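# Start up the bench spindle at its control station

## Robot

A 6-joint arm with a two-finger parallel gripper is mounted at the origin on the work surface. World frame = base frame: x ahead of the robot, y to its left, z up, the work surface at z = 0. Lengths are in m, angles in degrees, forces in N, time in s.
With the tool pointing down it reaches from about 0.275 to 0.825 m from the base axis. Payload 5.2 kg.
Tool frame: the origin (TCP) lies at the centre of the arm's flange, where the gripper is bolted on; the fingertips stand 186 mm ahead of it and the grasp point (between the pads) lies 167 mm ahead of it; z points along the fingers, y is the line along which they close (so a half turn about z gives the same grasp; the last joint's range is limited). The gripper opens to 93 mm and grips with 3 to 60 N. Pads are 15 mm wide; open, the fingers measure 128 mm over their backs; the gripper's body (75 mm by 188 mm) begins 65 mm behind the grasp point.
Start: joints at [55.245, 14.817, 87.949, -0, 77.235, -11.62], TCP at [0.216, 0.506, 0.405] pointing down, gripper open.
Joint ranges: [-179.93, 179.93], [-52.35, 119.4], [10.71, 147.94], [-69.91, 249.91], [12.55, 155.21], [-178.61, 178.61]. Speed limits (degrees/s): [147.25, 147.25, 180, 180, 180, 180].

## Interface

Orientations are given as a 3x3 rotation matrix whose columns are the frame's x, y, z axes.
In Python, from station import readout, optics, robot gives the robot as it stands. The module is installed in compiled form; this text tells all that it offers.
- The arm moves only by the shell command python3 -m jog 'ROWS' [OPENING] [FORCE]. ROWS is a JSON object whose one key "targets" holds a list of rows, each an object of numbers: "x", "y", "z": the shift along the tool's x, y, z in units of 30 mm (1.0 is 30 mm); "ax", "ay", "az": the turn, a rotation vector about the tool's x, y, z in units of 8 degrees (1.0 is 8 degrees). In form: {"targets": [{"x": .., "y": .., "z": .., "ax": .., "ay": .., "az": ..}, ...]}. A call has 1 to 20 rows; each row shifts and turns the commanded pose from where the row before left it, along the tool's axes as they then stand; what a row does not reach is not made up. A row lasts 1/10 s, in which the tool goes at most 50 mm and 8.59 degrees, less where a joint would pass 70% of its speed; a pose out of reach is approached as far as the arm can. A call is refused whole if a number of a shift passes 1 or a number of a turn 1, either way. A call with a gripper value outside its range is refused whole. OPENING is the opening, from 0 (shut) to 1 (fully open), set as the call begins (- or left out, the last holds). The fingers move at their own pace and stop on an object; FORCE is the grip in N (left out, the last holds). Time passes only in rows, so rows that do not move let the fingers close. It gives the time, the measured TCP pose, the force, the opening and the grip force at its end, in the units of the state.
- readout.read_state(): the state, without advancing time (a new reading comes with each control period).
- optics.camera(name): name is "scene" or "top" or "wrist"; returns the picture (480x640x3 uint8, red, green, blue); there is no depth.
- optics.camera_info(name): a dict with "vertical_fov" (degrees; the focal length in pixels is half the picture's height over the tangent of half this angle, whatever the lens; pixels are square), "cx", "cy" (the principal point, pixels), "eye" and "orientation" of the camera in the world. Camera axes: x right, y down, z forward; pixel columns grow to the right and rows downward; lengths in m; the calibration is good to about 2 mm. The wrist camera is an equidistant fisheye: a pixel r from the principal point sees the ray r / f radians off the axis. A picture is of the moment at which its call begins: read the wrist's pose just before it. camera_info takes no time and is no camera call; for the wrist camera it gives the pose at the moment of the call.
- robot.hand_in(): hands the job in; it is judged then, once.
The state is a dict: "time": time; "joint_pos": joint angles; "qvel": joint speeds; "joint_efforts": joint torques, N m; "tool_pos": TCP position; "ee_rot": TCP orientation; "ft_force": force on the tool from outside, world axes, zero at the start; "torque": the same for the moment, N m; "width": finger opening in m; "grasp_force": force on a finger pad.
Only numpy, scipy, OpenCV 4.12 (cv2) and the standard library are available. Lean on these libraries where they do the work, as an engineer would, in place of code of your own. Each camera call takes 0.05 s, during which the arm holds its last target. There are 200 camera calls.

## Task

Start the bench spindle at its grey control station with your fingertips: first press down the raised end of the rocker so that it tips right over, then push the square key fully in, and last push the round key fully in. Do not press the mushroom-headed stop button, and do not pick up or push aside the loose things lying around.

Things in the scene. Friction and masses are not known exactly. Their poses are not given: they have to be found in the camera images.
- station: Fixed grey flat box 200 (its x) x 260 (its y) x 60 mm high, level top; origin at the centre of its underside on the bench, z up, yaw within 30 degrees. Four control units stand on its top at the corners of a 75 mm square centred at x = 0, y = -30 mm; which is at which corner varies. All have the station's yaw, black bases and white caps, and differ in shape only.
- rocker_unit: Fixed rectangular black base of the rocker, 64 (x) x 42 (y) x 6 mm; origin at the centre of its underside, on the station's top (60 mm above the bench).
- rocker (a joint): The rocker: a white plate 56 (x) x 30 (y) x 8 mm that tips about a line along the unit's y, 16 mm above the station's top. 0 rad = off: its +x end (the one away from the robot) is raised by 0.2 rad; 0.4 rad = tipped right over, +x end down by 0.2 rad, against a stop. Stiff (about 3 N at point rocker_press), it stays where it is left.
- rocker_press (a point): Point to press, on top of the rocker's +x half, 20 mm from its tipping line and on its centreline; moves with the rocker, from 24 mm above the station's top (off) to about 16 mm (on). The frame has the unit's axes when off.
- square_unit: Fixed square black base of the square key, 42 x 42 x 8 mm; origin at the centre of its underside, on the station's top.
- square_key (a joint): Square key's travel: 0 m = fully out, 0.008 m = fully in (straight down). About 3.5 N moves it; no spring: it stays where it is left.
- square_top (a point): Centre of the top of the square key, a flat 30 x 30 mm cap; moves with it, from 20 mm above the station's top (out) to 12 mm (in).
- round_unit: Fixed round black base of the round key, 44 mm diameter x 8 mm; origin at the centre of its underside, on the station's top.
- round_key (a joint): Round key's travel: 0 m = fully out, 0.008 m = fully in (straight down). About 3.5 N moves it; no spring: it stays where it is left.
- round_top (a point): Centre of the top of the round key, a flat cap of 30 mm diameter; moves with it, from 20 mm above the station's top (out) to 12 mm (in).
- stop_button (a joint): Travel of the stop button, which must not be pressed: a domed mushroom head of 42 mm diameter on a stem; 0 m = out, 0.006 m = fully down against a spring (6 N).
- stop_top (a point): Centre of the top of the mushroom head, 36 mm above the station's top, the tallest of the controls.
- loupe: Loose black waisted eyeglass standing on the bench beside the station's -y side, 33 mm diameter x 34 mm high; origin at the centre of its underside. To be left alone.
- collet: Loose steel collet standing on the station's top near its +y side, 34 mm diameter x 40 mm high; origin at the centre of its underside. To be left alone.
- scraper: Loose scraper lying on the bench beside the station's +y side: wooden handle 130 x 18 x 14 mm along its x, with a thin steel blade 48 mm beyond its +x end; origin under the handle's centre. To be left alone.
- chuck_key: Loose steel T-shaped chuck key lying on the bench beyond the station's far (+x) side, 87 mm long (x), crossbar 69 mm (y), 13 mm high; origin under its shaft's middle. To be left alone.

How it is judged:
By the outcome, as a careful person would: the job done as asked, in the order asked, and still so for the second after the job is handed in, with the robot touching nothing.
It also fails if it takes over 42 s, if anything falls off the work surface, if the arm or the gripper's body presses on something with over 40 N, if the wrist force passes 120 N, or if a joint passes its speed limit or range.

## Working session

There is one attempt and no reset: what is moved stays moved. The work goes in short steps, Python scripts to look and compute and a shell command to move; the robot and the scene stay as the last step left them, time stands still between calls to the robot, and variables do not carry over. Pictures are saved under pics/ and viewed, at most 10 in all, crops included, and the job is handed in when it is done.

```bash
mkdir -p pics; python3 - <<'E'
from station import readout, optics, robot
import cv2
for n in ("scene","top"):
    cv2.imwrite(f"pics/{n}0.png",optics.camera(n)[:,:,::-1]); print(n,optics.camera_info(n))
s=readout.read_state();print(s)
E
```

```text
scene {'vertical_fov': 57.90834011351069, 'cx': 323.03764474984683, 'cy': 236.57144509062422, 'eye': array([ 1.07569516, -0.11520541,  0.65374145]), 'orientation': array([[ 0.34297541,  0.68054013, -0.64748204],
       [ 0.93934094, -0.24661209,  0.23837173],
       [ 0.00254463, -0.68996203, -0.72384109]])}
top {'vertical_fov': 51.96270729281887, 'cx': 323.42025930077983, 'cy': 241.62660636958225, 'eye': array([0.44553617, 0.0691779 , 1.15497898]), 'orientation': array([[ 3.94558233e-03, -9.91726025e-01,  1.28311824e-01],
       [-9.99712635e-01, -8.77907916e-04,  2.39557375e-02],
       [-2.36448823e-02, -1.28369471e-01, -9.91444501e-01]])}
{'time': 0.1, 'joint_pos': array([ 5.52445561e+01,  1.48523716e+01,  8.80039008e+01,  3.20281475e-04,
        7.72362819e+01, -1.16186821e+01]), 'qvel': array([-0.00311477, -0.19519747, -0.09247085,  0.07275335,  0.03554602,
        0.08760348]), 'joint_efforts': array([ 2.96192055e-03, -4.38210690e+01, -2.84643888e+01,  7.25176279e-02,
        3.61447642e-02, -8.91318950e-05]), 'tool_pos': array([0.21596272, 0.50560801, 0.40403244]), 'ee_rot': array([[-9.19568939e-01,  3.92927614e-01, -9.25365345e-04],
       [ 3.92928565e-01,  9.19568045e-01, -1.32407469e-03],
       [ 3.30670895e-04, -1.58118043e-03, -9.99998695e-01]]), 'ft_force': array([-0.97653572, -0.64762715,  0.21935702]), 'torque': array([0.00962696, 0.03339242, 0.02346565]), 'grasp_force': 0.0, 'width': 0.09301797192825113}
```

View pics/top0.png

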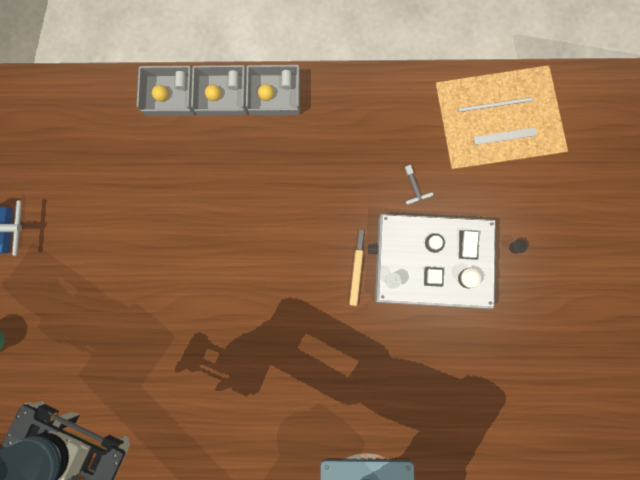

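View pics/scene0.png

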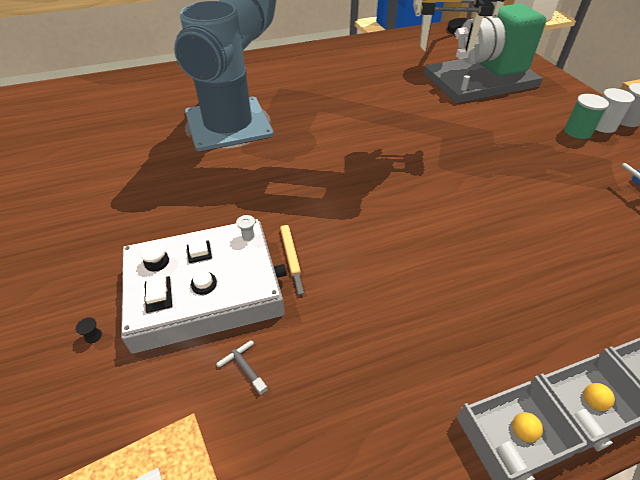

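The top view shows the station with corners at about (380,214), (496,219), (494,308) and (376,302). The controls are round (435,243), rocker (469,244), square (434,276) and stop (471,277); the collet is at (396,278). The scene view agrees. I'll zoom in for precise pixels.

```bash
python3 - <<'E'
import cv2
a=cv2.imread("pics/top0.png")[205:315,365:505]; b=cv2.imread("pics/scene0.png")[210:355,110:300]
cv2.imwrite("pics/c1.png",cv2.resize(a,None,fx=5,fy=5,interpolation=cv2.INTER_CUBIC))
cv2.imwrite("pics/c2.png",cv2.resize(b,None,fx=4,fy=4,interpolation=cv2.INTER_CUBIC))
E
```

```text
(no output)
```

View pics/c1.png

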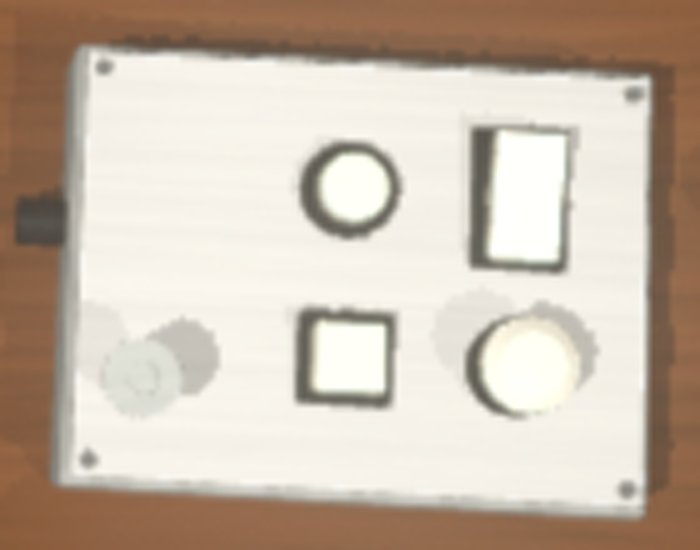

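View pics/c2.png

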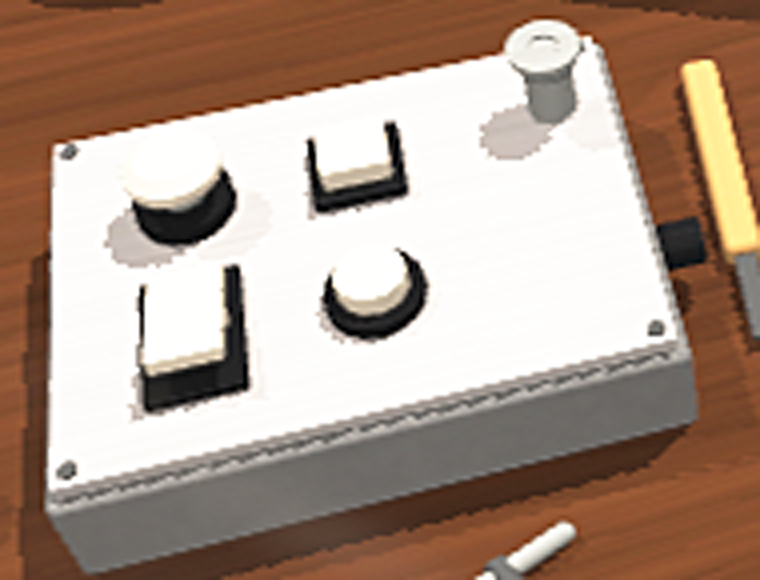

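The crops show the cap centres: c1 has round (354,187), square (350,358) and rocker (530,196), with four station corners. c2 shows round (370,276) and square (351,152). I'll fit the station pose to these.

```bash
cat > h.py <<'E'
import numpy as np
from station import readout, optics
def proj(P,n):
    i=optics.camera_info(n); f=240/np.tan(np.radians(i["vertical_fov"]/2))
    q=(np.array(P)-i["eye"])@i["orientation"]; return f*q[:,:2]/q[:,2:]+[i["cx"],i["cy"]]
def S(p,L):
    c,s=np.cos(p[2]),np.sin(p[2]); L=np.array(L)/1000
    return L@np.array([[c,s,0],[-s,c,0],[0,0,1]])+[p[0],p[1],0]
def tool(): # fingertip midpoint
    s=readout.read_state(); return s["tool_pos"]+s["ee_rot"][:,2]*.186, s["ee_rot"]
E
python3 - <<'E'
from h import *
from scipy.optimize import least_squares
C=[[100,130,60],[100,-130,60],[-100,-130,60],[-100,130,60]]
K=[[37.5,7.5,80],[-37.5,7.5,80]]
T=np.array([[88,48],[650,75],[643,510],[72,482],[354,187],[350,358]])/5+[364.6,204.6]
B=np.array([[688,345],[50,500],[53,143],[596,40],[370,276],[351,152]])/4+[109.6,209.6]
def r(p,m): 
    a=(proj(S(p,C+K),"top")-T); b=(proj(S(p,C+K),"scene")-B)
    return np.concatenate(([a] if m!=1 else [])+([b] if m!=0 else [])).ravel()
for m in (0,1,2):
    o=least_squares(r,[.45,-.1,0],args=(m,),loss="soft_l1"); print(m,o.x[:2],np.degrees(o.x[2])); 
print(r(o.x,2).reshape(-1,2).round(1))
p=o.x; np.save("p.npy",p)
# rocker press, square, round, stop
print(S(p,[[57.5-.0,-67.5,84],[-37.5,7.5,80],[37.5,7.5,80],[-37.5,-67.5,96]]).round(4))
print(tool())
E
```

```text
0 [ 0.54646836 -0.15590192] -2.872561448430088
1 [ 0.54498733 -0.15453658] -3.132608295060502
2 [ 0.54585743 -0.15499709] -3.1114699454638157
[[-2.7 -1.4]
 [ 1.3 -0.6]
 [ 1.5  2.5]
 [-3.4  1.1]
 [-0.3  0.2]
 [-0.5  0.2]
 [ 1.2  1.2]
 [-3.2  2.4]
 [-1.9  0.3]
 [ 0.9 -2.1]
 [-0.1 -0.5]
 [ 0.2 -1.2]]
[[ 0.5996 -0.2255  0.084 ]
 [ 0.5088 -0.1455  0.08  ]
 [ 0.5837 -0.1495  0.08  ]
 [ 0.5047 -0.2204  0.096 ]]
(array([0.2157906 , 0.50536173, 0.21803268]), array([[-9.19568939e-01,  3.92927614e-01, -9.25365345e-04],
       [ 3.92928565e-01,  9.19568045e-01, -1.32407469e-03],
       [ 3.30670895e-04, -1.58118043e-03, -9.99998695e-01]]))
```

```bash
python3 -m jog '{"targets":[{"az":-0.833},{"az":-0.833},{"az":-0.833},{"x":-0.59,"y":-0.98},{"x":-0.59,"y":-0.98},{"x":-0.59,"y":-0.98},{"x":-0.59,"y":-0.98},{"x":-0.59,"y":-0.98},{"x":-0.59,"y":-0.98},{"x":-0.59,"y":-0.98},{"x":-0.59,"y":-0.98},{"x":-0.59,"y":-0.98},{"x":-0.59,"y":-0.98},{"x":-0.59,"y":-0.98},{"x":-0.59,"y":-0.98},{"x":-0.59,"y":-0.98},{"x":-0.59,"y":-0.98},{"x":-0.59,"y":-0.98},{"x":-0.59,"y":-0.98},{}]}' 0 20
cat >> h.py <<'E'
def need(i,dz=0,adj=(0,0)):
    p=np.load("p.npy"); t=S(p,[[[57.5,-67.5,84],[-37.5,7.5,80],[37.5,7.5,80]][i]])[0]+[adj[0],adj[1],dz]
    q,R=tool(); s=readout.read_state()
    yaw=np.degrees(np.arctan2(-R[0,1],R[1,1]))-np.degrees(p[2])
    print("tip",q.round(4),"move units",((t-q)@R/.03).round(2),"yawerr",yaw.round(1),"z",R[:,2].round(4),"F",s["ft_force"].round(1),"t",s["time"],"w",round(s["width"],4))
E
python3 -c "
from h import *; need(0,.03)"
```

```text
tip [0.2158 0.5054 0.218 ] move units [-21.34 -17.37   3.49] yawerr -20.0 z [-9.0e-04 -1.3e-03 -1.0e+00] F [-1.  -0.6  0.2] t 0.1 w 0.093$.targets[0]: bad value
```

```bash
python3 -m jog '{"targets":[{"x":0,"y":0,"z":0,"ax":0,"ay":0,"az":-0.83},{"x":0,"y":0,"z":0,"ax":0,"ay":0,"az":-0.83},{"x":0,"y":0,"z":0,"ax":0,"ay":0,"az":-0.83},{"x":-0.59,"y":-0.98,"z":0,"ax":0,"ay":0,"az":0},{"x":-0.59,"y":-0.98,"z":0,"ax":0,"ay":0,"az":0},{"x":-0.59,"y":-0.98,"z":0,"ax":0,"ay":0,"az":0},{"x":-0.59,"y":-0.98,"z":0,"ax":0,"ay":0,"az":0},{"x":-0.59,"y":-0.98,"z":0,"ax":0,"ay":0,"az":0},{"x":-0.59,"y":-0.98,"z":0,"ax":0,"ay":0,"az":0},{"x":-0.59,"y":-0.98,"z":0,"ax":0,"ay":0,"az":0},{"x":-0.59,"y":-0.98,"z":0,"ax":0,"ay":0,"az":0},{"x":-0.59,"y":-0.98,"z":0,"ax":0,"ay":0,"az":0},{"x":-0.59,"y":-0.98,"z":0,"ax":0,"ay":0,"az":0},{"x":-0.59,"y":-0.98,"z":0,"ax":0,"ay":0,"az":0},{"x":-0.59,"y":-0.98,"z":0,"ax":0,"ay":0,"az":0},{"x":-0.59,"y":-0.98,"z":0,"ax":0,"ay":0,"az":0},{"x":-0.59,"y":-0.98,"z":0,"ax":0,"ay":0,"az":0},{"x":-0.59,"y":-0.98,"z":0,"ax":0,"ay":0,"az":0},{"x":0,"y":0,"z":0,"ax":0,"ay":0,"az":0}]}' 0 20; python3 -c "
from h import *; need(0,.03)"
```

```text
time: 2.0
tool_pos: [0.458, 0.0476, 0.4044]
ee_rot: [[-0.998, 0.06, 0.0], [0.06, 0.998, -0.001], [-0.0, -0.001, -1.0]]
ft_force: [-0.1, 0.6, 0.6]
width: 0.0008
grasp_force: 0.0
tip [0.458  0.0473 0.2184] move units [-5.25 -8.79  3.49] yawerr -0.3 z [ 2.0e-04 -1.3e-03 -1.0e+00] F [-0.1  0.6  0.6] t 2.0 w 0.0008
```

```bash
python3 -m jog '{"targets":[{"x":-0.58,"y":-0.98,"z":0,"ax":0,"ay":0,"az":0},{"x":-0.58,"y":-0.98,"z":0,"ax":0,"ay":0,"az":0},{"x":-0.58,"y":-0.98,"z":0,"ax":0,"ay":0,"az":0},{"x":-0.58,"y":-0.98,"z":0,"ax":0,"ay":0,"az":0},{"x":-0.58,"y":-0.98,"z":0,"ax":0,"ay":0,"az":0},{"x":-0.58,"y":-0.98,"z":0,"ax":0,"ay":0,"az":0},{"x":-0.58,"y":-0.98,"z":0,"ax":0,"ay":0,"az":0},{"x":-0.58,"y":-0.98,"z":0,"ax":0,"ay":0,"az":0},{"x":-0.58,"y":-0.98,"z":0,"ax":0,"ay":0,"az":0},{"x":0,"y":0,"z":0.9,"ax":0,"ay":0,"az":0},{"x":0,"y":0,"z":0.9,"ax":0,"ay":0,"az":0},{"x":0,"y":0,"z":0.9,"ax":0,"ay":0,"az":0},{"x":0,"y":0,"z":0.8,"ax":0,"ay":0,"az":0},{"x":0,"y":0,"z":0,"ax":0,"ay":0,"az":0},{"x":0,"y":0,"z":0,"ax":0,"ay":0,"az":0}]}'; python3 -c "
from h import *; need(0,.03)
import cv2; cv2.imwrite('pics/s1.png',cv2.resize(optics.camera('scene')[140:380,60:380,::-1],None,fx=2.5,fy=2.5))"
```

```text
time: 3.5
tool_pos: [0.598, -0.2218, 0.2997]
ee_rot: [[-0.998, 0.056, -0.001], [0.056, 0.998, 0.001], [0.001, 0.001, -1.0]]
ft_force: [-0.1, 0.0, -0.5]
width: 0.0002
grasp_force: 0.0
tip [ 0.5978 -0.2217  0.1137] move units [-0.07 -0.13 -0.01] yawerr -0.1 z [-1.1e-03  8.0e-04 -1.0e+00] F [-0.1  0.  -0.5] t 3.5 w 0.0002
```

View pics/s1.png

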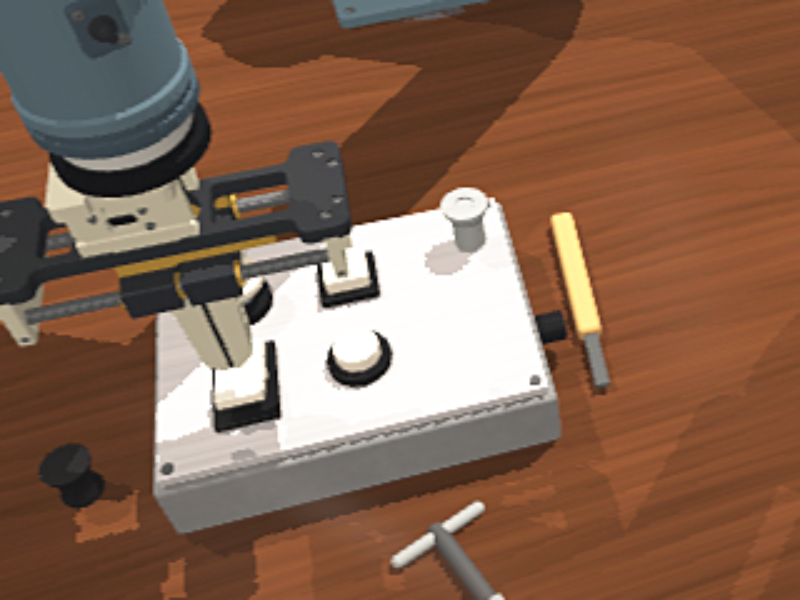

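The scene view shows the shut fingertips directly above the rocker's raised end, around (238,365), with everything else clear.

```bash
python3 -m jog '{"targets":[{"x":-0.1,"y":-0.13,"z":0.4,"ax":0,"ay":0,"az":0},{"x":0,"y":0,"z":0.4,"ax":0,"ay":0,"az":0},{"x":0,"y":0,"z":0.1,"ax":0,"ay":0,"az":0},{"x":0,"y":0,"z":0.1,"ax":0,"ay":0,"az":0},{"x":0,"y":0,"z":0.1,"ax":0,"ay":0,"az":0},{"x":0,"y":0,"z":0.1,"ax":0,"ay":0,"az":0},{"x":0,"y":0,"z":0,"ax":0,"ay":0,"az":0}]}'; python3 -c "
from h import *; need(0)"
```

```text
time: 4.25
tool_pos: [0.6012, -0.2264, 0.2642]
ee_rot: [[-0.998, 0.056, 0.002], [0.056, 0.998, -0.001], [-0.002, -0.0, -1.0]]
ft_force: [3.3, 0.9, 2.5]
width: 0.0005
grasp_force: 1.3
tip [ 0.6016 -0.2265  0.0782] move units [ 0.07  0.03 -0.19] yawerr -0.1 z [ 1.9e-03 -6.0e-04 -1.0e+00] F [3.3 0.9 2.5] t 4.25 w 0.0005
```

```bash
python3 -m jog '{"targets":[{"x":0,"y":0,"z":0.05,"ax":0,"ay":0,"az":0},{"x":0,"y":0,"z":0.05,"ax":0,"ay":0,"az":0},{"x":0,"y":0,"z":0.05,"ax":0,"ay":0,"az":0},{"x":0,"y":0,"z":0,"ax":0,"ay":0,"az":0}]}'; python3 -c "
from h import *; need(0)"
```

```text
time: 4.65
tool_pos: [0.6012, -0.2263, 0.2629]
ee_rot: [[-0.998, 0.056, 0.003], [0.056, 0.998, -0.002], [-0.003, -0.001, -1.0]]
ft_force: [-1.2, 3.6, 20.6]
width: 0.0004
grasp_force: 9.5
tip [ 0.6018 -0.2266  0.0769] move units [ 0.08  0.03 -0.24] yawerr -0.1 z [ 0.0034 -0.0016 -1.    ] F [-1.2  3.6 20.6] t 4.65 w 0.0004
```

```bash
python3 -m jog '{"targets":[{"x":0,"y":0,"z":-0.3,"ax":0,"ay":0,"az":0},{"x":0,"y":0,"z":-0.8,"ax":0,"ay":0,"az":0},{"x":0,"y":0,"z":-0.7,"ax":0,"ay":0,"az":0},{"x":0.8,"y":0.62,"z":0,"ax":0,"ay":0,"az":0},{"x":0.8,"y":0.62,"z":0,"ax":0,"ay":0,"az":0},{"x":0.8,"y":0.62,"z":0,"ax":0,"ay":0,"az":0},{"x":0.8,"y":0.62,"z":0,"ax":0,"ay":0,"az":0},{"x":0,"y":0,"z":0,"ax":0,"ay":0,"az":0},{"x":0,"y":0,"z":0,"ax":0,"ay":0,"az":0}]}'; python3 -c "
from h import *; need(1)
import cv2; cv2.imwrite('pics/s2.png',cv2.resize(optics.camera('scene')[190:370,100:320,::-1],None,fx=3,fy=3,interpolation=2))"
```

```text
time: 5.55
tool_pos: [0.5087, -0.1467, 0.3133]
ee_rot: [[-0.998, 0.056, -0.001], [0.056, 0.998, -0.0], [0.001, -0.0, -1.0]]
ft_force: [-0.5, 0.4, 0.5]
width: 0.0005
grasp_force: 0.0
tip [ 0.5086 -0.1468  0.1273] move units [-0.01  0.04  1.58] yawerr -0.1 z [-6.e-04 -4.e-04 -1.e+00] F [-0.5  0.4  0.5] t 5.55 w 0.0005
```

View pics/s2.png

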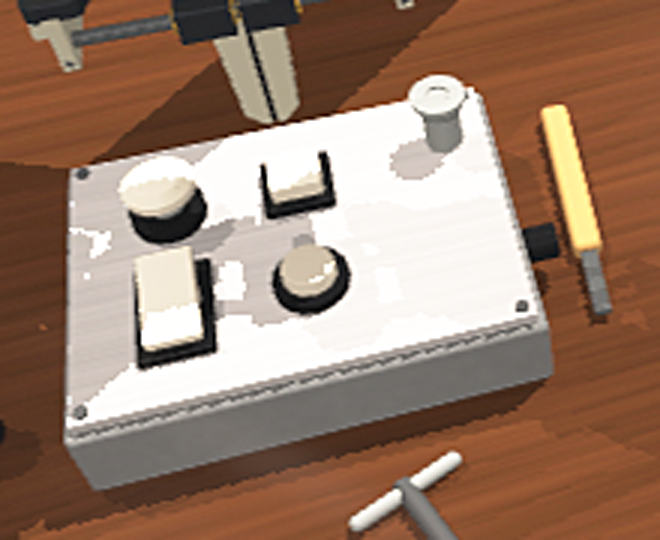

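The rocker is now tipped over, its +x end down at (172,328), and the fingertips stand over the square key at (272,110). Next I press the square key.

```bash
python3 -m jog '{"targets":[{"x":0,"y":0.04,"z":0.7,"ax":0,"ay":0,"az":0},{"x":0,"y":0,"z":0.6,"ax":0,"ay":0,"az":0},{"x":0,"y":0,"z":0.15,"ax":0,"ay":0,"az":0},{"x":0,"y":0,"z":0.1,"ax":0,"ay":0,"az":0},{"x":0,"y":0,"z":0.1,"ax":0,"ay":0,"az":0},{"x":0,"y":0,"z":0.1,"ax":0,"ay":0,"az":0},{"x":0,"y":0,"z":0.1,"ax":0,"ay":0,"az":0},{"x":0,"y":0,"z":0.05,"ax":0,"ay":0,"az":0},{"x":0,"y":0,"z":0,"ax":0,"ay":0,"az":0}]}'; python3 -c "
from h import *; need(1,-.008)"
```

```text
time: 6.5
tool_pos: [0.5093, -0.1459, 0.2583]
ee_rot: [[-0.998, 0.056, 0.002], [0.056, 0.998, -0.002], [-0.002, -0.002, -1.0]]
ft_force: [-6.3, -0.3, 14.9]
width: 0.0007
grasp_force: 7.5
tip [ 0.5096 -0.1462  0.0723] move units [0.03 0.02 0.01] yawerr -0.1 z [ 0.0017 -0.0017 -1.    ] F [-6.3 -0.3 14.9] t 6.5 w 0.0007
```

```bash
python3 -m jog '{"targets":[{"x":0,"y":0,"z":0.05,"ax":0,"ay":0,"az":0},{"x":0,"y":0,"z":0,"ax":0,"ay":0,"az":0}]}'; python3 -m jog '{"targets":[{"x":0,"y":0,"z":-0.3,"ax":0,"ay":0,"az":0},{"x":0,"y":0,"z":-0.8,"ax":0,"ay":0,"az":0},{"x":0,"y":0,"z":-0.7,"ax":0,"ay":0,"az":0},{"x":-0.8,"y":0,"z":0,"ax":0,"ay":0,"az":0},{"x":-0.8,"y":0,"z":0,"ax":0,"ay":0,"az":0},{"x":-0.9,"y":0,"z":0,"ax":0,"ay":0,"az":0},{"x":0,"y":0,"z":0,"ax":0,"ay":0,"az":0},{"x":0,"y":0,"z":0,"ax":0,"ay":0,"az":0}]}'; python3 -c "
from h import *; need(2)
import cv2; cv2.imwrite('pics/s3.png',cv2.resize(optics.camera('scene')[190:370,100:320,::-1],None,fx=3,fy=3,interpolation=2))"
```

```text
time: 6.7
tool_pos: [0.5092, -0.1459, 0.2581]
ee_rot: [[-0.998, 0.056, 0.002], [0.056, 0.998, -0.002], [-0.002, -0.002, -1.0]]
ft_force: [-9.4, 2.3, 26.8]
width: 0.0007
grasp_force: 13.0
time: 7.5
tool_pos: [0.5841, -0.1496, 0.3083]
ee_rot: [[-0.998, 0.056, -0.001], [0.056, 0.998, 0.0], [0.001, 0.0, -1.0]]
ft_force: [0.5, -0.0, -0.6]
width: 0.0006
grasp_force: 0.0
tip [ 0.584  -0.1495  0.1223] move units [ 0.01 -0.    1.41] yawerr -0.1 z [-5.e-04  4.e-04 -1.e+00] F [ 0.5 -0.  -0.6] t 7.5 w 0.0006
```

View pics/s3.png

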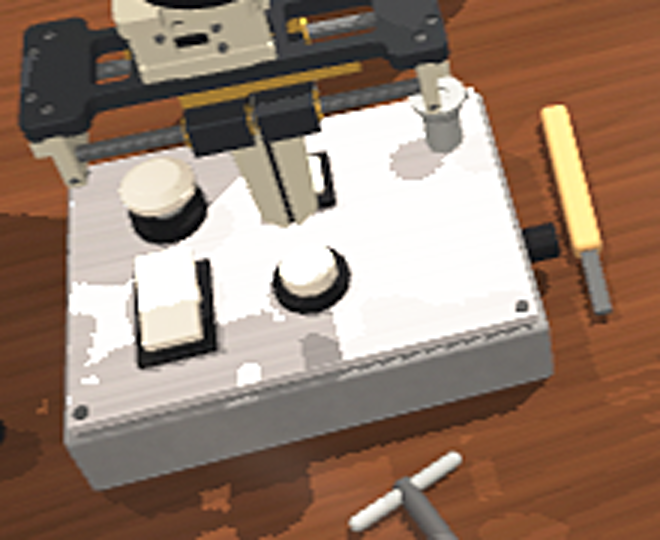

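The fingertips stand above the round key at (308,270). The rocker is still over, and the collet has not moved. Next I press the round key.

```bash
python3 -m jog '{"targets":[{"x":0,"y":0,"z":0.6,"ax":0,"ay":0,"az":0},{"x":0,"y":0,"z":0.6,"ax":0,"ay":0,"az":0},{"x":0,"y":0,"z":0.1,"ax":0,"ay":0,"az":0},{"x":0,"y":0,"z":0.1,"ax":0,"ay":0,"az":0},{"x":0,"y":0,"z":0.1,"ax":0,"ay":0,"az":0},{"x":0,"y":0,"z":0.1,"ax":0,"ay":0,"az":0},{"x":0,"y":0,"z":0.1,"ax":0,"ay":0,"az":0},{"x":0,"y":0,"z":0.05,"ax":0,"ay":0,"az":0},{"x":0,"y":0,"z":0,"ax":0,"ay":0,"az":0}]}'; python3 -c "
from h import *; need(2,-.008)"
```

```text
time: 8.45
tool_pos: [0.5839, -0.1498, 0.2583]
ee_rot: [[-0.998, 0.056, 0.001], [0.056, 0.998, -0.001], [-0.001, -0.001, -1.0]]
ft_force: [-4.8, 1.8, 14.2]
width: -0.0002
grasp_force: 6.8
tip [ 0.5841 -0.15    0.0723] move units [0.01 0.01 0.01] yawerr -0.1 z [ 9.e-04 -8.e-04 -1.e+00] F [-4.8  1.8 14.2] t 8.45 w -0.0002
```

Same end height as the square key. I'll press slightly more, lift clear and back away so I can check.

```bash
python3 -m jog '{"targets":[{"x":0,"y":0,"z":0.05,"ax":0,"ay":0,"az":0},{"x":0,"y":0,"z":0,"ax":0,"ay":0,"az":0}]}'; python3 -m jog '{"targets":[{"x":0,"y":0,"z":-0.3,"ax":0,"ay":0,"az":0},{"x":0,"y":0,"z":-0.8,"ax":0,"ay":0,"az":0},{"x":0,"y":0,"z":-0.9,"ax":0,"ay":0,"az":0},{"x":0,"y":0,"z":-0.9,"ax":0,"ay":0,"az":0},{"x":0,"y":0,"z":-0.9,"ax":0,"ay":0,"az":0},{"x":0,"y":0,"z":-0.9,"ax":0,"ay":0,"az":0},{"x":0.9,"y":0.4,"z":0,"ax":0,"ay":0,"az":0},{"x":0.9,"y":0.4,"z":0,"ax":0,"ay":0,"az":0},{"x":0.9,"y":0.4,"z":0,"ax":0,"ay":0,"az":0},{"x":0.9,"y":0.4,"z":0,"ax":0,"ay":0,"az":0},{"x":0.9,"y":0.4,"z":0,"ax":0,"ay":0,"az":0},{"x":0,"y":0,"z":0,"ax":0,"ay":0,"az":0},{"x":0,"y":0,"z":0,"ax":0,"ay":0,"az":0}]}'; python3 -c "
from h import *; need(2)
import cv2; cv2.imwrite('pics/s4.png',cv2.resize(optics.camera('scene')[190:370,60:320,::-1],None,fx=3,fy=3,interpolation=2))"
```

```text
time: 8.65
tool_pos: [0.5839, -0.1497, 0.2582]
ee_rot: [[-0.998, 0.056, 0.002], [0.056, 0.998, -0.001], [-0.002, -0.001, -1.0]]
ft_force: [-8.2, 2.1, 21.9]
width: 0.0006
grasp_force: 11.3
time: 9.95
tool_pos: [0.4527, -0.0822, 0.3963]
ee_rot: [[-0.998, 0.056, 0.002], [0.056, 0.998, -0.001], [-0.002, -0.001, -1.0]]
ft_force: [-0.3, -0.6, 0.1]
width: 0.0004
grasp_force: 0.0
tip [ 0.4531 -0.0824  0.2103] move units [-4.46 -1.99  4.35] yawerr -0.1 z [ 2.e-03 -8.e-04 -1.e+00] F [-0.3 -0.6  0.1] t 9.95 w 0.0004
```

View pics/s4.png

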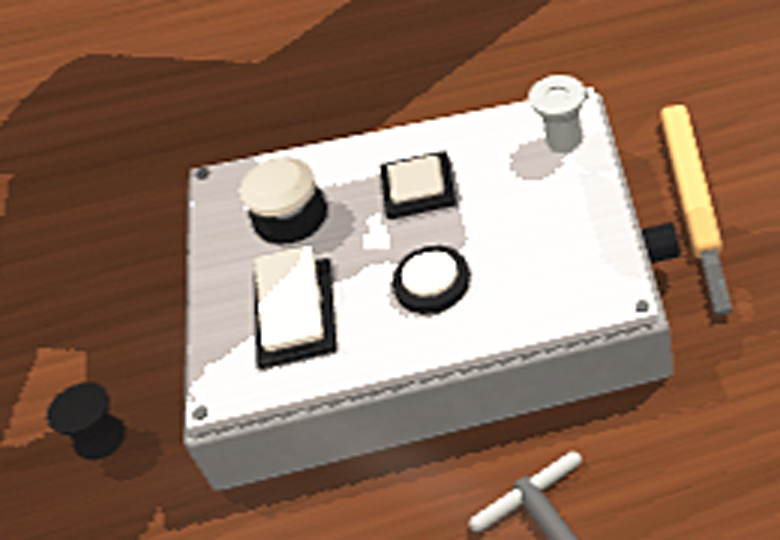

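The rocker is over (290,300), and the square (415,178) and round (430,272) keys are sunk in. The stop button and loose items are unmoved, and the arm is clear.

```bash
python3 -c "
from station import robot; print(robot.hand_in())"
```

```text
the job is handed in; nothing more can be done
None
```

I tipped the rocker over, then pushed the square key and then the round key fully in, left the stop button and loose things untouched, and handed the job in at about 10 s on the robot's clock.

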